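Set the portion stop and butt the cheese against it

ROBOT

A 6-joint arm with a two-finger parallel gripper is mounted at the origin on the work surface. World frame = base frame: x ahead of the robot, y to its left, z up, the work surface at z = 0. Lengths are in m, angles in degrees, forces in N, time in s.
With the tool pointing down it reaches from about 0.3 to 0.85 m from the base axis. Payload 4.2 kg.
Tool frame: the origin (TCP) lies at the centre of the arm's flange, where the gripper is bolted on; the fingertips stand 191 mm ahead of it and the grasp point (between the pads) lies 172 mm ahead of it; z points along the fingers, y is the line along which they close (so a half turn about z gives the same grasp; the last joint's range is limited). The gripper opens to 91 mm and grips with 3 to 60 N. Pads are 32 mm wide; open, the fingers measure 118 mm over their backs; the gripper's body (76 mm by 178 mm) begins 60 mm behind the grasp point.
Start: joints at [-65.833, 18.312, 89.639, -0, 72.044, -1.146], TCP at [0.246, -0.52, 0.405] pointing down, gripper open.
Joint ranges: [-177.97, 177.97], [-48.28, 115.42], [12.27, 149.76], [-77.06, 257.06], [2.81, 150.46], [-146.56, 146.56]. Speed limits (degrees/s): [147.25, 147.25, 180, 180, 180, 180].

INTERFACE

Orientations are given as [roll, pitch, yaw] about the fixed x, y, z axes, in that order (R = Rz(yaw) Ry(pitch) Rx(roll)).
In Python, from station import manip gives the robot as it stands.
- The arm moves only by the tool apply_moves, never from a script. Its argument "plan" is one flat list of numbers, 5 for each row, row after row: the shift along the world's x, y, z in cm, then the turn about the world's z in degrees, then the gripper command: -1 is fully open, 1 is shut, values between are in proportion. A call has 1 to 5 rows; each row shifts and turns the commanded pose from where the row before left it; what a row does not reach is not made up. A row lasts 1/10 s, in which the tool goes at most 50 mm and 8.59 degrees, less where a joint would pass 70% of its speed; a pose out of reach is approached as far as the arm can. A call with a gripper value outside its range is refused whole. The fingers move at their own pace and stop on an object; "force" is the grip in N (left out, the last holds). Time passes only in rows, so rows that do not move let the fingers close. It gives the time, the measured TCP pose, the force, the opening and the grip force at its end, in the units of the state.
- manip.read_state(): the state, without advancing time (a new reading comes with each control period).
- manip.grab_frame(name): name is "side" or "top" or "wrist"; returns a dict with "frame" (480x640x3 uint8, red, green, blue), "z_map" (480x640 float32, m along the optical axis (not along the pixel's ray), 0 where there is no reading), "K" (3x3 intrinsics, pixels), "R" (3x3) and "t" (3): a world point X has camera coordinates R X + t; the wrist camera has in their place "tool_from_camera" (4x4, takes a point from camera to tool coordinates, whose origin is the TCP and whose axes are the flange's). Camera axes: x right, y down, z forward; pixel columns grow to the right and rows downward; lengths in m; the calibration is good to about 2 mm. A picture is of the moment at which its call begins: read the wrist's pose just before it.
- manip.sign_off(): hands the job in; it is judged then, once.
The state is a dict: "time": time; "qpos": joint angles; "joint_velocities": joint speeds; "joint_efforts": joint torques, N m; "ee_pos": TCP position; "tcp_rot": TCP orientation; "wrist_force": force on the tool from outside, world axes, zero at the start; "torque": the same for the moment, N m; "width": opening from 0.0 (shut) to 1.0 (fully open); "grip_force": force on a finger pad.
Only numpy, scipy, OpenCV 4.12 (cv2) and the standard library are available. Lean on these libraries where they do the work, as an engineer would, in place of code of your own. Each camera call takes 0.05 s, during which the arm holds its last target. There are 200 camera calls.

TASK

Set up the portioning board: with the fingertips, push the aluminium stop along its rail towards the cheese until its pin drops into the notch, then push the block of cheese from its other end across the board until its end lies flat against the stop, leaving the stop in its notch. Only push: do not pick up or tip the cheese, and leave the other things on the board and counter where they are.

Things in the scene. Friction and masses are not known exactly. Their poses are not given: they have to be found in the camera images.
- board: Fixed wooden board 300 x 460 mm, 22 thick; origin: centre of the underside; x to its far long edge, y left along it, z up; turned about z. Millimetres below are in these axes, which all stop, pin and notch points share. On its top along y: aluminium rail (x 77 to 93, top z 36), then a steel strip (x 107 to 129, top z 28) under the pin.
- stop (a joint): Travel of the stop along the rail in m: 0 at the left end (plate centred at board y = +180 mm), growing as it slides right (-y), up to 0.28. Starts at 0 to 0.045, left of the notch by 75 mm or more. About 2 N of friction; stays where it is left.
- stop_face (a point): Centre of the right face (towards the cheese) of the stop: an upright aluminium plate across the board, 10 mm thick in y (left face 10 mm to +y of this point), x -75 to +70, z 24 to 74, this point at x 0, z 47. Its far end joins a saddle on the rail (x 67 to 103, 44 mm long, top z 50). Push the left face near its middle.
- pin_tip (a point): Lowest point of the stop's sprung upright pin (steel, 8 mm thick, round tip, black cap 16 mm wide with top at z 73), at x 118, 5 mm to +y of stop_face. z is 28 while the pin is down, on the flat strip or in the notch; rises up to 5.5 mm on a hump.
- notch_point (a point): Bottom of the notch (x 118, z 28; its y differs each time) between two dark steel humps on the strip: 5.5 mm high, crests 7 and outer feet 19 mm to either side in y. Behind it a dark plate 38 mm wide, top z 58, has a 6 mm gap at the notch. Entering takes about 7 N; past the crest the stop jumps in by itself, pin_tip within 1 mm of this y. Leaving either way takes 12 N or more.
- cheese_center (a point): Centre of a loose rigid pale-yellow block of hard cheese, 60 (its x) x 90 (its y) x 50 mm high, 0.2 to 0.4 kg, flat on the board right of the stop, turned up to 0.2 rad from the board's axes. Takes 1 to 4 N to push. Against the stop this point is 45 mm to -y of stop_face.
- salt: Bystander on the board's near edge: white ceramic salt shaker, 34 mm wide, 58 mm tall; origin at its foot.
- ramekin: Bystander on the board's near left corner: white bowl, 52 mm wide, 32 mm tall; origin at its foot.
- mug: Bystander on the counter: white mug, 80 mm wide, 95 mm tall; origin at its foot.
- jam: Bystander on the counter: jam jar, 68 mm wide, 100 mm tall; origin at its foot.
- mill: Bystander on the counter: dark wooden pepper mill, 56 mm wide, 158 mm tall; origin at its foot.
- spatula: Bystander lying on the counter: wooden-handled spatula.
Mind the look-alikes: they are no part of the job. Leave any green or turquoise look-alike of the part that bears cheese_center alone.

How it is judged:
By the outcome, as a careful person would: the job done as asked, in the order asked, and still so for the second after the job is handed in, with the robot touching nothing.
It also fails if it takes over 54 s, if anything falls off the work surface, if the arm or the gripper's body presses on something with over 40 N, if the wrist force passes 120 N, or if a joint passes its speed limit or range.

## Working session

There is one attempt and no reset: what is moved stays moved. The work goes in short steps, Python scripts to look and compute and a tool call to move; the robot and the scene stay as the last step left them, time stands still between calls to the robot, and variables do not carry over. Pictures are saved under pics/ and viewed, at most 10 in all, crops included, and the job is handed in when it is done.

Besides the shell and the picture viewer there is one more tool, called after ">>>" as name(argument=value, ...) on one line, values as JSON. apply_moves: Moves the arm, as the interface text tells. Its arguments: {"type":"object","properties":{"plan":{"type":"array","items":{"type":"number"}},"force":{"type":"number"}},"required":["plan"]}

```bash
mkdir -p pics; cat > h.py <<'E'
import numpy as np, cv2
from station import manip
def world(f):
    K,R,t=np.array(f["K"]),np.array(f["R"]),np.array(f["t"])
    z=f["z_map"]; v,u=np.mgrid[0:480,0:640]
    c=np.stack([(u-K[0,2])/K[0,0]*z,(v-K[1,2])/K[1,1]*z,z],-1)
    w=(c-t)@R; w[z==0]=np.nan
    return w
E
python3 - <<'E'
from h import *
for n in("top","side"):
    f=manip.grab_frame(n); cv2.imwrite(f"pics/{n}0.png",f["frame"][...,::-1]); np.savez(f"{n}0.npz",**f)
print(manip.read_state())
E
```

```text
{'time': 0.1, 'qpos': array([-6.58296775e+01,  1.83474492e+01,  8.97001138e+01, -1.94206638e-03,
        7.20436926e+01, -1.14645849e+00]), 'joint_velocities': array([-0.02224437, -0.10575145, -0.18895147,  0.01932476,  0.08138579,
       -0.04695902]), 'joint_efforts': array([ 1.02810198e-03, -4.13331699e+01, -2.32510149e+01,  7.28847622e-02,
        4.22138418e-02, -4.76485479e-05]), 'ee_pos': array([ 0.24581172, -0.51963944,  0.40400469]), 'tcp_rot': array([-1.79908726e+02,  2.02914966e-05,  2.53173812e+01]), 'wrist_force': array([-1.29635468,  0.524415  ,  0.10517559]), 'torque': array([ 0.0390874 , -0.0388128 ,  0.02040133]), 'grip_force': 0.0, 'width': 0.9986485508587}
```

View pics/top0.png

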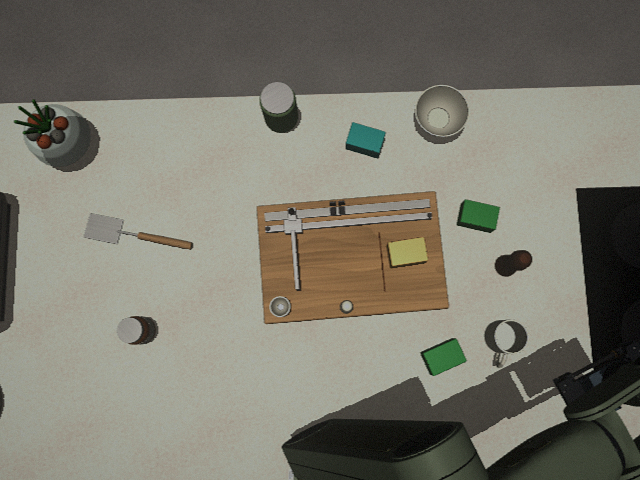

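View pics/side0.png

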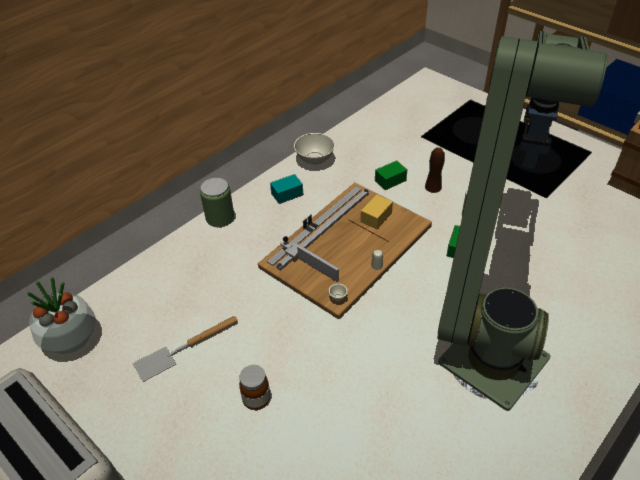

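The top view shows the board centred near (353,257), with the stop plate at (296,255), its pin cap at (291,212), the notch plate at (337,208) and the cheese at (408,251). The look-alikes are teal (365,139) and green (479,215) and (443,356), all on the counter. Only the pale-yellow block is on the board right of the stop, so that is the one meant. Next I measure these and take an enlarged crop to confirm.

```bash
python3 - <<'E'
from h import *
f=dict(np.load("top0.npz")); w=world(f); im=f["frame"]; hsv=cv2.cvtColor(im,cv2.COLOR_RGB2HSV)
roi=np.zeros((480,640),bool); roi[185:330,250:455]=1
# board: height 15..30mm
m=(roi&(w[...,2]>.014)).astype(np.uint8)
n,l,s,_=cv2.connectedComponentsWithStats(m); k=1+np.argmax(s[1:,4]); p=w[l==k][:,:2]
c,sz,a=cv2.minAreaRect(p[:, :2].astype(np.float32)*1000); print("board",c,sz,a)
print("top z",np.nanmedian(w[280:300,310:330,2]))
cy=(roi&(hsv[...,0]>20)&(hsv[...,0]<35)&(hsv[...,1]>80)&(w[...,2]>.06)); pts=w[cy]
print("cheese",cv2.minAreaRect(pts[:,:2].astype(np.float32)*1000),np.median(pts[:,2]),cy.sum())
bc=np.array(c)/1000
ang=a if sz[0]<sz[1] else a-90
ang=(ang+45)%90-45
th=np.radians(ang); Rb=np.array([[np.cos(th),-np.sin(th)],[np.sin(th),np.cos(th)]]); print("yaw",ang)
b=(w[...,:2]-bc)@Rb*1000; z=w[...,2]*1000
def show(n,msk):
    q=b[msk]; print(n,len(q),np.percentile(q,[2,50,98],axis=0).round(1).tolist(),np.nanmedian(z[msk]).round(1))
inb=roi
show("plate",inb&(z>64)&(z<80)&(b[...,0]>-70)&(b[...,0]<55)&(b[...,1]>60))
show("cap",inb&(z>62)&(b[...,0]>105)&(b[...,1]>100))
show("saddle",inb&(z>44)&(z<56)&(b[...,0]>65)&(b[...,0]<105)&(b[...,1]>60))
show("notchplate",inb&(z>50)&(z<64)&(b[...,0]>110)&(b[...,1]<90))
d=(im.max(-1)<75)&inb&(b[...,0]>107)&(b[...,0]<150)&(b[...,1]<80)&(b[...,1]>-60); show("dark",d)
show("salt",inb&(z>45)&(b[...,0]<-80)&(b[...,1]<60))
show("ram",inb&(z>45)&(b[...,0]<-80)&(b[...,1]>90))
print("cheese board",((pts[:,:2].mean(0)-bc)@Rb*1000), bc)
for nme,(u,v) in dict(mill=(522,259),mug=(505,336),green=(479,213)).items(): print(nme,w[v,u].round(3))
crop=im[185:330,250:455]; cv2.imwrite("pics/crop0.png",cv2.resize(crop,None,fx=3.9,fy=3.9,interpolation=cv2.INTER_CUBIC)[...,::-1])
E
```

```text
board (534.6076049804688, -52.35125732421875) (300.8033447265625, 460.185546875) 3.28010630607605
top z 0.022567302244101778
cheese ((535.528076171875, -188.61294555664062), (59.35917282104492, 91.362548828125), 6.827846050262451) 0.07207076898090782 861
yaw 3.28010630607605
plate 214 [[-66.6, 134.4], [-7.7, 139.1], [52.1, 144.3]] 73.1
cap 32 [[111.2, 132.8], [117.0, 139.1], [124.8, 145.5]] 73.2
saddle 239 [[66.8, 117.8], [85.9, 138.8], [103.3, 160.5]] 49.8
notchplate 26 [[131.2, 9.2], [132.8, 30.3], [136.5, 43.0]] 55.9
dark 143 [[107.4, 4.5], [122.3, 20.4], [134.6, 40.7]] 32.0
salt 133 [[-139.8, 11.1], [-126.5, 25.0], [-112.1, 38.4]] 76.2
ram 149 [[-135.7, 161.9], [-111.2, 187.5], [-87.6, 210.0]] 52.3
cheese board [  -7.27001189 -136.22048872] [ 0.5346076  -0.05235126]
mill [ 0.498 -0.435  0.16 ]
mug [ 0.325 -0.429  0.005]
green [ 0.628 -0.374  0.052]
```

View pics/crop0.png

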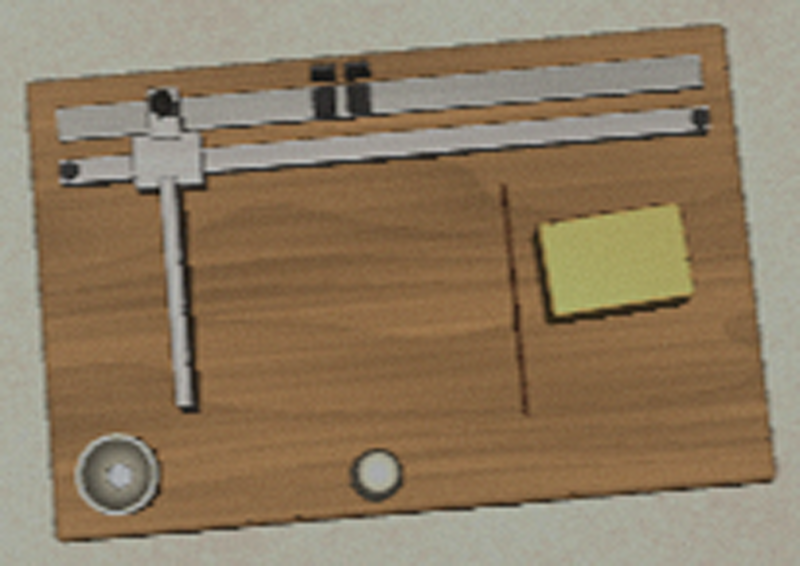

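The crop confirms it: the pale-yellow block at right is the cheese, and the empty notch is in the dark plate at crop pixel (341,95). The measured sizes and heights match the description. I'll move above the left side of the stop, turning the tool so both fingers push side by side.

>>> apply_moves(plan=[1.85,4.3,0,4.5,0.42,1.85,4.3,0,4.5,0.42,1.85,4.3,0,4.5,0.42,1.85,4.3,0,4.5,0.42,1.85,4.3,0,4.5,0.42])

```text
time: 0.6
ee_pos: [0.3386, -0.303, 0.4045]
tcp_rot: [-180.0, -0.0, 48.0]
wrist_force: [0.4, -0.9, -0.2]
width: 0.598
grip_force: 0.0
```

>>> apply_moves(plan=[1.85,4.3,0,4.5,0.42,1.85,4.3,0,4.5,0.42,1.85,4.3,0,4.5,0.42,1.85,4.3,0,4.5,0.42,1.85,4.3,0,4.5,0.42])

```text
time: 1.1
ee_pos: [0.431, -0.0879, 0.4047]
tcp_rot: [180.0, 0.0, 70.5]
wrist_force: [0.0, -0.6, 0.7]
width: 0.29
grip_force: 0.0
```

>>> apply_moves(plan=[1.85,4.3,0,4.5,0.42,1.85,4.3,0,4.5,0.42,1.85,4.3,0,4.5,0.42,1.85,4.3,0,4.5,0.42,1.85,4.3,0,4.5,0.42])

```text
time: 1.6
ee_pos: [0.5236, 0.1272, 0.4045]
tcp_rot: [-180.0, 0.0, 93.0]
wrist_force: [0.7, -0.4, 1.1]
width: 0.29
grip_force: 0.0
```

```bash
python3 - <<'E'
from h import *
f=dict(np.load("top0.npz")); w=world(f); im=f["frame"]
bc=np.array([534.6,-52.35]);th=np.radians(3.28); Rb=np.array([[np.cos(th),-np.sin(th)],[np.sin(th),np.cos(th)]])
b=(w[...,:2]*1000-bc)@Rb; z=w[...,2]*1000
m=(z>64)&(z<80)&(b[...,0]>-72)&(b[...,0]<55)&(b[...,1]>120)&(b[...,1]<160)
p=b[m]; print("plate slope deg",np.degrees(np.polyfit(p[:,0],p[:,1],1)[0]))
m=(z>33)&(z<39)&(abs(b[...,0]-85)<12)&(b[...,1]<100)&(b[...,1]>-200);p=b[m]
print("rail slope deg, x",np.degrees(np.polyfit(p[:,1],p[:,0],1)[0]),np.median(p[:,0]))
# gap: rows profile dark vs b_y on strip x 108..128
g=im.max(-1).astype(float)
for lo,hi in((109,127),(130,145)):
    m=(b[...,0]>lo)&(b[...,0]<hi)&(abs(b[...,1]-24)<32)
    bins=np.arange(-6,56,3); y=b[...,1][m]; i=np.digitize(y,bins)
    print(lo,[(int(bins[k-1]),int(g[m][i==k].mean())) for k in range(1,len(bins)) if (i==k).any()])
s=manip.read_state();print(s["ee_pos"],s["tcp_rot"],s["width"],s["time"])
E
```

```text
plate slope deg 0.19551225641122652
rail slope deg, x 0.1316293858836819 83.99020318418447
109 [(-6, 150), (-3, 150), (0, 150), (3, 110), (6, 53), (9, 46), (12, 47), (15, 40), (18, 71), (21, 140), (24, 133), (27, 53), (30, 45), (33, 49), (36, 50), (39, 61), (42, 134), (45, 152), (48, 153), (51, 152)]
130 [(-6, 126), (-3, 125), (0, 114), (3, 77), (6, 62), (9, 63), (12, 58), (15, 48), (18, 68), (21, 117), (24, 100), (27, 46), (30, 58), (33, 61), (36, 61), (39, 62), (42, 110), (45, 129), (48, 129), (51, 128)]
[0.52363695 0.12721388 0.40445745] [-1.79976249e+02  1.97881045e-02  9.30260274e+01] 0.2896342807013408 1.6
```

>>> apply_moves(plan=[0,0,-4.3,0.3,0.42,0,0,-4.3,0,0.42,0,0,-4.3,0,0.42,0,0,-4.2,0,0.42,0,0,0,0,0.42])

```text
time: 2.1
ee_pos: [0.521, 0.1248, 0.2286]
tcp_rot: [-179.3, 0.1, 93.1]
wrist_force: [-0.9, -0.1, -0.5]
width: 0.289
grip_force: 0.0
```

>>> apply_moves(plan=[0.17,-3.0,0,0,0.42,0.17,-3.0,0,0,0.42,0.12,-2.0,0,0,0.42,0,0,0,0,0.42])

```text
time: 2.5
ee_pos: [0.5286, 0.0436, 0.2356]
tcp_rot: [179.8, 0.0, 93.0]
wrist_force: [0.8, 0.3, 0.1]
width: 0.29
grip_force: 0.0
```

```bash
cat >> h.py <<'E'
bc=np.array([534.6,-52.35]);th=np.radians(3.38); Rb=np.array([[np.cos(th),-np.sin(th)],[np.sin(th),np.cos(th)]])
def tb():
    s=manip.read_state(); print("tcp board",((s["ee_pos"][:2]*1000-bc)@Rb).round(1),s["ee_pos"].round(4),s["tcp_rot"][2].round(2),s["wrist_force"].round(1),s["time"])
def top(name,crop=None,k=4):
    f=manip.grab_frame("top"); w=world(f); b=(w[...,:2]*1000-bc)@Rb; z=w[...,2]*1000
    if crop: 
        r0,r1,c0,c1=crop; cv2.imwrite(name,cv2.resize(f["frame"][r0:r1,c0:c1],None,fx=k,fy=k,interpolation=cv2.INTER_CUBIC)[...,::-1])
    return f,w,b,z
def wristb(): # wrist cloud in board axes mm
    from scipy.spatial.transform import Rotation as Ro
    s=manip.read_state(); f=manip.grab_frame("wrist"); K=f["K"]; z=f["z_map"]; v,u=np.mgrid[0:480,0:640]
    c=np.stack([(u-K[0,2])/K[0,0]*z,(v-K[1,2])/K[1,1]*z,z,np.ones_like(z)],-1)@np.array(f["tool_from_camera"]).T
    w=c[...,:3]@Ro.from_euler("xyz",s["tcp_rot"],degrees=True).as_matrix().T+s["ee_pos"]; w[z==0]=np.nan
    return f,(w[...,:2]*1000-bc)@Rb,w[...,2]*1000
E
python3 - <<'E'
from h import *
tb()
f,w,b,z=top("pics/t1.png",(170,340,240,440))
for n,m in dict(saddle=(z>44)&(z<56)&(b[...,0]>65)&(b[...,0]<105)&(abs(b[...,1])<200),cap=(z>64)&(z<80)&(b[...,0]>105)&(b[...,0]<130)&(abs(b[...,1])<200)).items():
    q=b[m]; print(n,len(q),np.percentile(q,[2,50,98],axis=0).round(1).tolist())
f,b,z=wristb(); cv2.imwrite("pics/w1.png",f["frame"][...,::-1])
for n,m in dict(plate=(z>64)&(z<80)&(b[...,0]>-75)&(b[...,0]<55)&(abs(b[...,1])<200)).items():
    q=b[m]; print(n,len(q),np.percentile(q,[2,50,98],axis=0).round(1).tolist() if len(q) else 0)
E
```

```text
tcp board [-0.3 96.1] [0.5286 0.0436 0.2356] 92.95 [0.8 0.3 0.1] 2.5
saddle 13 [[70.6, -185.7], [85.7, 53.7], [98.4, 54.9]]
cap 32 [[110.4, 63.9], [117.0, 71.2], [123.4, 78.5]]
plate 2631 [[-22.0, 73.2], [0.3, 75.9], [22.8, 115.1]]
```

View pics/w1.png

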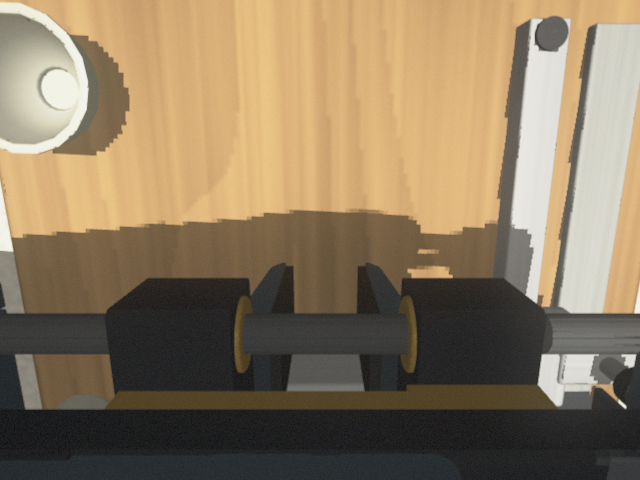

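The wrist view looks back from the stop. The plate top shows at (325,375) between the fingers, and the ramekin at (40,80) is clear. The stop has slid 68 mm so far, with its pin at y≈71 and the notch at y≈23.5. I'll continue slowly from here.

>>> apply_moves(plan=[0.06,-1,0,0,0.42,0.06,-1,0,0,0.42,0.06,-1,0,0,0.42,0,-0.2,0,0,0.42,0,0,0,0,0.42])

```text
time: 3.1
ee_pos: [0.53, 0.0129, 0.234]
tcp_rot: [179.9, -0.0, 93.1]
wrist_force: [0.5, 1.8, 1.0]
width: 0.29
grip_force: 0.8
```

```bash
cat >> h.py <<'E'
def cap(name=None,crop=(170,340,240,440)):
    f,w,b,z=top(name,crop if name else None)
    q=b[(z>64)&(z<80)&(b[...,0]>105)&(b[...,0]<130)&(abs(b[...,1])<200)]; print("cap",len(q),np.percentile(q,[2,50,98],axis=0).round(1).tolist())
    return f,w,b,z
E
python3 - <<'E'
from h import *
tb();cap();tb()
E
```

```text
tcp board [-0.7 65.4] [0.53   0.0129 0.234 ] 93.07 [0.5 1.8 1. ] 3.1
cap 31 [[109.9, 36.6], [116.9, 43.5], [123.6, 49.2]]
tcp board [-0.9 65.5] [0.5299 0.013  0.2338] 93.1 [1.1 0.8 0.1] 3.15
```

>>> apply_moves(plan=[0.03,-0.4,0,0,0.42,0.03,-0.4,0,0,0.42,0.02,-0.3,0,0,0.42,0.02,-0.2,0,0,0.42,0,-0.1,0,0,0.42])

```text
time: 3.65
ee_pos: [0.5306, -0.0005, 0.2336]
tcp_rot: [-180.0, 0.0, 93.2]
wrist_force: [0.0, 0.6, 0.5]
width: 0.293
grip_force: 0.6
```

```bash
python3 - <<'E'
from h import *
tb();cap();tb()
E
```

```text
tcp board [-0.9 52. ] [ 5.306e-01 -5.000e-04  2.336e-01] 93.16 [0.  0.6 0.5] 3.65
cap 25 [[110.3, 24.5], [118.1, 29.9], [123.1, 36.8]]
tcp board [-1.  51.6] [ 0.5305 -0.0009  0.2335] 93.16 [ 0.4 -0.8 -0.6] 3.7
```

>>> apply_moves(plan=[0.01,-0.1,0,0,0.42,0,-0.1,0,0,0.42,0,0,0,0,0.42])

```text
time: 4.0
ee_pos: [0.5307, -0.0032, 0.2336]
tcp_rot: [-180.0, 0.0, 93.1]
wrist_force: [-0.2, 0.2, -0.5]
width: 0.289
grip_force: 0.0
```

```bash
python3 - <<'E'
from h import *
tb();cap("pics/t2.png");tb()
E
```

```text
tcp board [-1.  49.3] [ 0.5307 -0.0032  0.2336] 93.1 [-0.2  0.2 -0.5] 4.0
cap 33 [[110.3, 19.3], [117.3, 26.2], [124.4, 31.8]]
tcp board [-0.9 49.4] [ 0.5308 -0.0031  0.2336] 93.1 [ 0.3 -0.4 -0.3] 4.05
```

View pics/t2.png

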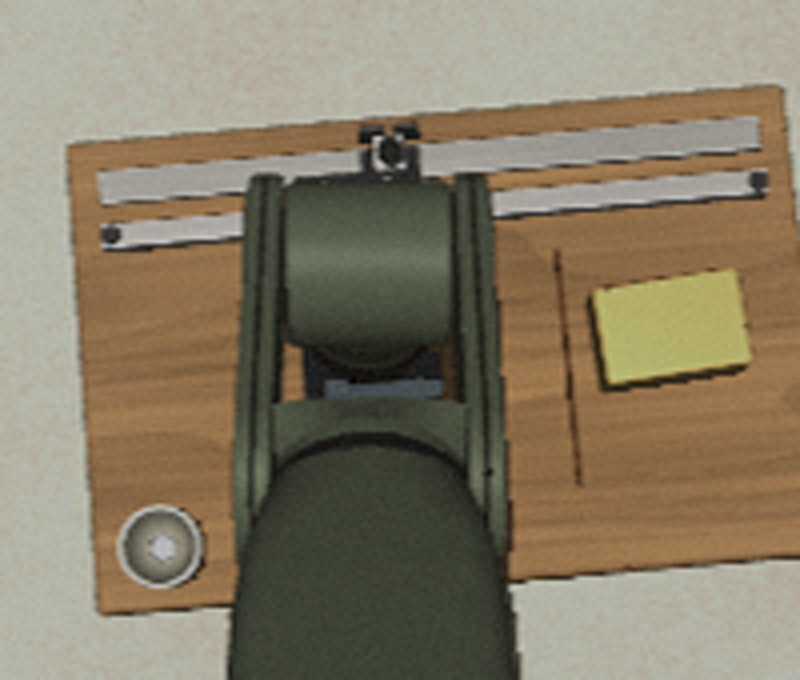

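The cap now stands in the gap at (388,150) and no force remains, so it has probably jumped in. I'll nudge it gently to confirm.

>>> apply_moves(plan=[0,-0.1,0,0,0.42,0,-0.1,0,0,0.42,0,0,0,0,0.42])

```text
time: 4.35
ee_pos: [0.5308, -0.005, 0.2338]
tcp_rot: [180.0, 0.0, 93.1]
wrist_force: [0.9, -0.1, -0.1]
width: 0.29
grip_force: 0.0
```

```bash
python3 - <<'E'
from h import *
tb();cap();tb();cap();tb()
E
```

```text
tcp board [-1.  47.5] [ 0.5308 -0.005   0.2338] 93.1 [ 0.9 -0.1 -0.1] 4.35
cap 32 [[110.3, 19.2], [117.0, 26.1], [125.2, 31.8]]
tcp board [-1.  47.6] [ 0.5308 -0.0049  0.2338] 93.1 [ 0.6 -0.6  0.2] 4.4
cap 34 [[110.3, 19.2], [117.3, 25.6], [124.7, 31.7]]
tcp board [-0.9 47.7] [ 0.5308 -0.0048  0.2338] 93.11 [-0.   0.3  0.3] 4.45
```

The stop didn't follow and there is no force, so the pin sits in the notch. I'll back off, lift, and move over to the right of the cheese.

>>> apply_moves(plan=[0,1.5,0,0,0.42,0,0,4,0,0.42,0,0,4,0,0.42,0,0,4,0,0.42,0,0,0,0,0.42])

```text
time: 4.95
ee_pos: [0.5322, 0.0113, 0.3594]
tcp_rot: [179.3, 0.0, 93.1]
wrist_force: [0.9, -0.8, -0.7]
width: 0.297
grip_force: 0.0
```

>>> apply_moves(plan=[0.2,-4.8,0,0,0.42,0.2,-4.8,0,0,0.42,0.2,-4.8,0,0,0.42,0.2,-4.8,0,0,0.42,0.2,-4.8,0,0.2,0.42])

```text
time: 5.45
ee_pos: [0.5408, -0.2307, 0.353]
tcp_rot: [-180.0, -0.1, 93.3]
wrist_force: [0.1, 0.7, 0.5]
width: 0.291
grip_force: 0.0
```

>>> apply_moves(plan=[0.1,-4.5,0,0,0.42,0,0,0,0,0.42,0,0,0,0,0.42])

```text
time: 5.75
ee_pos: [0.5418, -0.2749, 0.3525]
tcp_rot: [-179.9, -0.1, 93.2]
wrist_force: [0.7, 1.0, -0.8]
width: 0.29
grip_force: 0.0
```

```bash
cat >> h.py <<'E'
def meas(name=None,crop=(180,330,250,450)):
    f,w,b,z=cap(name,crop); hsv=cv2.cvtColor(f["frame"],cv2.COLOR_RGB2HSV)
    q=b[(z>64)&(z<80)&(b[...,0]>-70)&(b[...,0]<55)&(b[...,1]>15)&(b[...,1]<40)]
    if len(q)>20: print("plate",len(q),np.percentile(q,[2,50,98],axis=0).round(1).tolist(),"deg",np.degrees(np.polyfit(q[:,0],q[:,1],1)[0]))
    m=(hsv[...,0]>20)&(hsv[...,0]<35)&(hsv[...,1]>80)&(z>60)&(z<90)&(abs(b[...,0])<90)&(abs(b[...,1])<230)
    print("cheese",cv2.minAreaRect(b[m].astype(np.float32)),m.sum())
E
python3 - <<'E'
from h import *
tb();meas("pics/t3.png")
E
```

```text
tcp board [  -5.9 -222.6] [ 0.5418 -0.2749  0.3525] 93.21 [ 0.7  1.  -0.8] 5.75
cap 34 [[110.0, 19.1], [116.9, 25.7], [124.9, 31.9]]
plate 210 [[-66.3, 21.0], [-8.1, 25.8], [51.7, 30.7]] deg -0.1996823734568982
cheese ((-7.408542633056641, -136.07595825195312), (59.31509780883789, 89.48257446289062), 4.161708831787109) 840
```

View pics/t3.png

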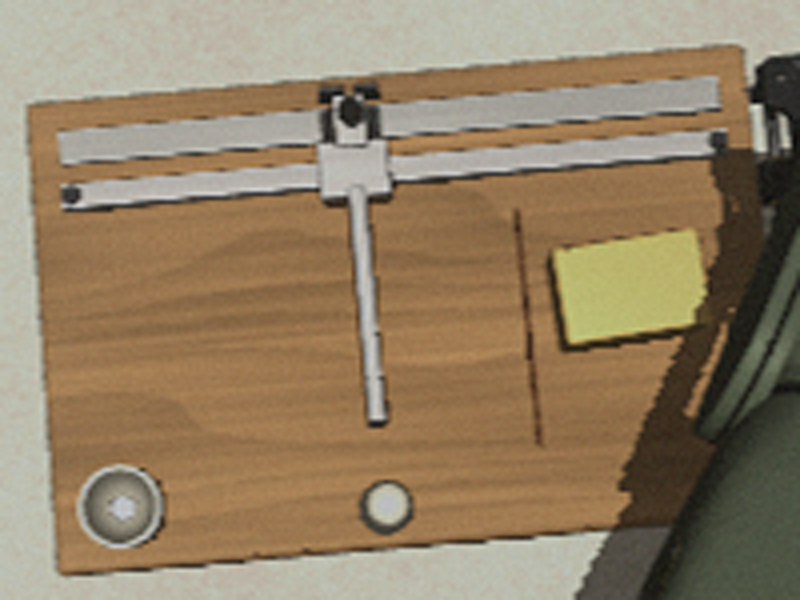

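The cap at (350,108) is centred between the two dark humps with the stop square to the board, so the stop is in the notch. The cheese at (628,290) is untouched. I'll descend and push it.

>>> apply_moves(plan=[0,0,-4,0,0.42,0,0,-4,0,0.42,0,0,-4,0.1,0.42,0,0,-0.1,0,0.42,-0.06,1,0,0,0.42])

```text
time: 6.3
ee_pos: [0.5418, -0.2639, 0.233]
tcp_rot: [-180.0, -0.0, 93.4]
wrist_force: [1.1, 0.4, 0.6]
width: 0.286
grip_force: 0.0
```

>>> apply_moves(plan=[-0.06,1,0,0,0.42,-0.06,1,0,0,0.42,-0.06,1,0,0,0.42,-0.06,1,0,0,0.42,-0.06,1,0,0,0.42])

```text
time: 6.8
ee_pos: [0.5385, -0.2142, 0.2338]
tcp_rot: [179.9, 0.1, 93.4]
wrist_force: [0.7, -3.0, 2.1]
width: 0.288
grip_force: 1.5
```

>>> apply_moves(plan=[-0.06,1,0,0,0.42,-0.06,1,0,0,0.42,-0.06,1,0,0,0.42,-0.06,1,0,0,0.42,0,0,0,0,0.42])

```text
time: 7.3
ee_pos: [0.5353, -0.1731, 0.2323]
tcp_rot: [-179.9, -0.1, 93.5]
wrist_force: [-0.4, 0.4, 0.1]
width: 0.292
grip_force: 0.0
```

```bash
python3 - <<'E'
from h import *
tb();meas("pics/t4.png")
E
```

```text
tcp board [  -6.4 -120.6] [ 0.5353 -0.1731  0.2323] 93.46 [-0.4  0.4  0.1] 7.3
cap 32 [[109.4, 19.2], [117.6, 25.5], [124.9, 31.8]]
plate 212 [[-66.1, 21.1], [-7.1, 25.9], [52.1, 30.7]] deg -0.16293909836241816
cheese ((-6.281747817993164, -48.6143798828125), (58.84493637084961, 71.87887573242188), 0.3547366261482239) 620
```

Cheese is square to the stop (0.35°), with a gap of about 34 mm.

>>> apply_moves(plan=[-0.06,1,0,0,0.42,-0.06,1,0,0,0.42,-0.05,0.8,0,0,0.42,-0.02,0.3,0,0,0.42,0,0,0,0,0.42])

```text
time: 7.85
ee_pos: [0.5339, -0.1431, 0.2327]
tcp_rot: [-180.0, -0.0, 93.4]
wrist_force: [-0.4, -0.4, 0.1]
width: 0.288
grip_force: 0.0
```

>>> apply_moves(plan=[0,0.1,0,0,0.42,0,0,0,0,0.42])

```text
time: 8.05
ee_pos: [0.534, -0.1428, 0.2329]
tcp_rot: [180.0, -0.0, 93.4]
wrist_force: [-0.5, 0.3, -0.4]
width: 0.289
grip_force: 0.0
```

```bash
python3 - <<'E'
from h import *
tb();meas();tb()
E
```

```text
tcp board [ -5.9 -90.2] [ 0.534  -0.1428  0.2329] 93.4 [-0.5  0.3 -0.4] 8.05
cap 33 [[110.5, 19.3], [117.6, 24.8], [124.8, 31.8]]
plate 249 [[-66.1, 15.7], [-7.6, 25.2], [51.1, 30.7]] deg -0.2639356051395173
cheese ((-6.30626106262207, -15.238777160644531), (64.91594696044922, 59.09803771972656), 89.66046142578125) 566
tcp board [ -5.9 -90.3] [ 0.534  -0.1429  0.2328] 93.4 [ 0.3 -0.7 -0.5] 8.1
```

>>> apply_moves(plan=[-0.01,0.1,0,0,0.42,-0.01,0.1,0,0,0.42])

```text
time: 8.3
ee_pos: [0.5338, -0.1411, 0.2329]
tcp_rot: [180.0, 0.0, 93.4]
wrist_force: [0.2, -1.7, -0.0]
width: 0.289
grip_force: 0.9
```

>>> apply_moves(plan=[0,0.1,0,0,0.42])

```text
time: 8.4
ee_pos: [0.5338, -0.1401, 0.2328]
tcp_rot: [180.0, 0.0, 93.4]
wrist_force: [-0.6, -4.9, -0.7]
width: 0.292
grip_force: 2.5
```

>>> apply_moves(plan=[0,0.1,0,0,0.42])

```text
time: 8.5
ee_pos: [0.5338, -0.1395, 0.2329]
tcp_rot: [180.0, 0.1, 93.5]
wrist_force: [-1.1, -8.1, -0.3]
width: 0.29
grip_force: 3.7
```

```bash
python3 - <<'E'
from h import *
tb();meas();tb()
E
```

```text
tcp board [ -5.9 -87. ] [ 0.5338 -0.1395  0.2329] 93.47 [-1.1 -8.1 -0.3] 8.5
cap 34 [[110.2, 19.3], [116.8, 25.5], [124.5, 32.1]]
plate 269 [[-66.1, 15.5], [-7.2, 24.5], [51.9, 31.0]] deg -0.13385351180451774
cheese ((-5.778461456298828, -11.665233612060547), (61.809085845947266, 58.92488098144531), 89.98759460449219) 540
tcp board [ -5.9 -87. ] [ 0.5338 -0.1395  0.2329] 93.47 [-0.9 -5.6 -0.8] 8.55
```

The force rose to 8 N (under the 12 N needed to dislodge the stop) with the pin unmoved, so the cheese is against the stop. I'll back off, lift clear and check.

>>> apply_moves(plan=[0.01,-0.2,0,0,0.42,0.1,-2,0,0,0.42,0,0,4,0,0.42,0,0,4,0,0.42,0,0,4,0,0.42])

```text
time: 9.05
ee_pos: [0.5347, -0.1606, 0.3539]
tcp_rot: [-180.0, -0.1, 93.4]
wrist_force: [1.0, -0.0, -0.9]
width: 0.29
grip_force: 0.0
```

>>> apply_moves(plan=[0,-4.8,0,0,0.42,0,-4.8,0,0,0.42,0,-4.8,0,0,0.42,0,0,0,0,0.42,0,0,0,0,0.42])

```text
time: 9.55
ee_pos: [0.5346, -0.3053, 0.3522]
tcp_rot: [-180.0, -0.1, 93.3]
wrist_force: [-0.7, -0.1, -0.3]
width: 0.29
grip_force: 0.0
```

```bash
python3 - <<'E'
from h import *
tb();meas("pics/t5.png")
E
```

```text
tcp board [ -15.  -252.5] [ 0.5346 -0.3053  0.3522] 93.28 [-0.7 -0.1 -0.3] 9.55
cap 34 [[110.1, 19.2], [117.2, 25.5], [124.2, 32.1]]
plate 275 [[-66.4, 15.7], [-7.8, 24.7], [51.4, 31.0]] deg -0.2541018126463086
cheese ((-6.041015625, -24.64181137084961), (88.55461120605469, 59.31686019897461), 89.88943481445312) 856
```

View pics/t5.png

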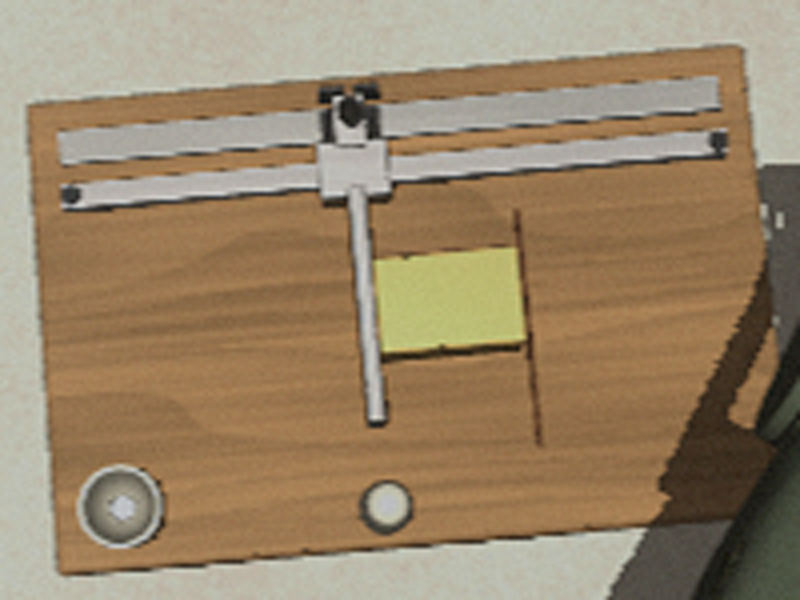

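The cheese at (450,302) lies flat against the stop. Its centre is at y −24.6 (expected −24.4) and it is turned 0.1°. The cap is still in the notch at (350,108), and the salt and ramekin haven't moved.

```bash
python3 -c "
from station import manip
print(manip.sign_off())"
```

```text
the job is handed in; nothing more can be done
None
```

I pushed the stop into its notch, then pushed the cheese flat against it; the last picture shows the stop still seated and the salt and ramekin unmoved, and the job was handed in at about 9.6 s.

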